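# Load the vial carousel onto the autosampler spindle

## Task

Pick up the white vial carousel by its tall hub and slide it over the upright spindle of the autosampler base, turned so that the small drive pin stands in one of the carousel's four slots and the carousel sits fully down, flat on the turntable. Keep it upright on the way, lower it gently all the way instead of letting it drop, then let go and move the gripper clear; leave the other things on the bench where they are.

Things in the scene. Friction and masses are not known exactly. Their poses are not given: they have to be found in the camera images.
- carousel: White plastic vial carousel, 0.4 kg, upright on the bench. Origin: centre of its underside; z up along the hub. Round plate 150 mm across, 14 mm thick, with four open rim slots along its own +x, +y, -x, -y axes, each 26 mm wide, from 36 mm off the axis out to the rim. Twelve small vials fixed on the plate between the slots, 44 to 70 mm off the axis, tops 45 mm above the underside.
- hub_top (a point): Centre of the upper rim of the carousel's round hub, 95 mm above the carousel's underside. The hub is 44 mm in outer diameter: grip it from above by its upper 45 mm. A straight bore of 28 mm diameter runs right through hub and plate.
- sampler: Autosampler drive base, fixed to the bench: blue-grey box 180 x 180 x 60 mm; on it an dark grey turntable disc, 160 mm across, 10 mm thick, its top 70 mm above the bench, with an upright steel spindle at its centre. Origin: centre of the box's underside, on the spindle's axis.
- spindle_tip (a point): Centre of the spindle's top end, 70 mm above the turntable's top and 140 mm above the bench. The spindle does not turn; it is 24 mm in diameter, its last 15 mm tapering to 12 mm.
- spindle_foot (a point): Point on the spindle's axis at the level of the turntable's upper face, 70 mm above the bench; the underside of the seated carousel comes to this point. z up.
- drive_pin (a point): Foot of the drive pin on the turntable's upper face. The pin is an upright steel pin of 10 mm diameter with a round end, 17 mm tall above the turntable, 57 mm from the spindle's axis, in a direction that varies. The turntable turns only stiffly and carries the pin round.
- clear_bottle: Bystander, loose: small clear glass bottle with a blue cap, 48 mm across, 110 mm tall. Origin: centre of its underside.
- orange_cap: Bystander, loose: orange plastic cap lying mouth up, 54 mm across, 30 mm tall. Origin: centre of its underside.
- beaker: Bystander, loose: glass beaker, 68 mm across, 85 mm tall. Origin: centre of its underside.
- amber_bottle: Bystander, loose: amber glass bottle, 72 mm across, 150 mm tall. Origin: centre of its underside.
Things that resemble listed ones, but are neither listed nor needed, are in the scene too. Leave any purple or yellow look-alike of the carousel alone.

How it is judged:
At the end, for the whole second after the job is handed in: The carousel is on the spindle, its axis within 5 mm of the spindle's, its underside within 3 mm of the turntable's top (possible only with the drive pin in a slot), upright within 0.04 rad, and at rest (horizontal distance between carousel and spindle_foot below 0.005 m and z of carousel in the frame of spindle_foot between -0.003 and 0.003 m and angle between carousel's own z axis and vertical below 0.04 rad and linear speed of carousel below 0.02 m/s and angular speed of carousel below 0.15 rad/s); the robot touches nothing.
It fails at once if the carousel is tipped more than 30 degrees from upright (angle between carousel's own z axis and vertical above 0.524 rad).
It fails at once if the carousel drops down the spindle (faster than 0.4 m/s while over it, as in a fall of about 10 mm) instead of being lowered (horizontal distance between carousel and spindle_foot below 0.012 m and z of carousel in the frame of spindle_foot below 0.07 m and linear speed of carousel above 0.4 m/s).
It fails at once if one of the loose bystanders (bottles, cap, beaker) is pushed more than 30 mm from its place (distance of any of clear_bottle, orange_cap, beaker, amber_bottle from where it was at the start of the episode above 0.03 m).
It also fails if it takes over 42 s, if anything falls off the work surface, if the arm or the gripper's body presses on something with over 40 N, if the wrist force passes 120 N, or if a joint passes its speed limit or range.

## Robot

A 6-joint arm with a two-finger parallel gripper is mounted at the origin on the work surface. World frame = base frame: x ahead of the robot, y to its left, z up, the work surface at z = 0. Lengths are in m, angles in rad, forces in N, time in s.
With the tool pointing down it reaches from about 0.35 to 0.85 m from the base axis. Payload 8.1 kg.
Tool frame: the origin (TCP) lies at the very end of the fingers, on their centre line; the grasp point (between the pads) lies 19 mm behind it; z points along the fingers, y is the direction in which the jaws open and shut (so a half turn about z gives the same grasp; the last joint's range is limited). The gripper opens to 93 mm and grips with 3 to 60 N. Pads are 15 mm wide; open, the fingers measure 128 mm over their backs; the gripper's body (75 mm by 188 mm) begins 65 mm behind the grasp point.
Start: joints at [-1.327, 0.13, 1.488, -0, 1.523, -0.085], TCP at [0.194, -0.568, 0.219] pointing down, gripper open.
Joint ranges: [-2.96, 2.96], [-0.89, 2.26], [0.02, 2.5], [-1.34, 4.48], [0, 2.73], [-2.66, 2.66]. Speed limits (rad/s): [2.39, 2.39, 2.79, 3.14, 3.14, 3.14].

## Interface

Orientations are given as a rotation vector (axis times angle).
In Python, from plant import * gives the robot as it stands.
- The arm moves only by the tool apply_moves, never from a script. Its argument "commands" is one flat list of numbers, 7 for each row, row after row: the shift along the world's x, y, z in cm, then the turn, a rotation vector about the world's x, y, z in rad, then the finger opening in cm, from 0 to 9.3. A call has 1 to 8 rows; each row shifts and turns the pose as measured when the row begins; what a row does not reach is not made up. A row lasts 1/8 s, in which the tool goes at most 62.5 mm and 10.7 degrees, less where a joint would pass 70% of its speed; a pose out of reach is approached as far as the arm can. A call with a gripper value outside its range is refused whole. The fingers move at their own pace and stop on an object; "squeeze" is the grip in N (left out, the last holds). Time passes only in rows, so rows that do not move let the fingers close. It gives the time, the measured TCP pose, the force and the opening at its end, in the units of the state.
- read_state(): the state, without advancing time (a new reading comes with each control period).
- read_camera(name): name is "scene" or "side" or "wrist"; returns (picture, depth): 384x512x3 uint8, blue, green, red; 384x512 float32, m along the optical axis (not along the pixel's ray), 0 where there is no reading.
- camera_model(name): a dict with "intrinsics" (3x3 intrinsics, pixels), "R" (3x3) and "t" (3): a world point X has camera coordinates R X + t. Camera axes: x right, y down, z forward; pixel columns grow to the right and rows downward; lengths in m; the calibration is good to about 2 mm. A picture is of the moment at which its call begins: read the wrist's pose just before it. camera_model takes no time and is no camera call; for the wrist camera it gives the pose at the moment of the call.
- close_job(): hands the job in, once; it reports no verdict.
Trained networks look in the newest picture that a camera, given by its name, has taken for a name from the list of things; names that differ only in an ending like _2 or _b are one class to them, and where a whole thing is asked for, a point or a joint stands for the part that bears it (a point fixed in the world has none). Each returns a list of dicts, best first, with "conf" (0 to 1); they miss things now and then, are a little off and sometimes report something else, mostly with a low value. They report only what shows in the picture. A call takes as long as a camera call. They do not tell look-alikes from the thing itself.
- find_in(query, camera): "point" ([x, y, z] in m, in the coordinates of the camera as it stood for that picture, good to about 4 mm: the middle of the surface that is visible of it).
- cut_out(query, camera): "mask" (384x512 bool, what is visible of it).
- spot_point(query, camera): "point" ([x, y, z] in m, in the coordinates of the camera as it stood for that picture, good to about 4 mm: a listed point, or the origin of a listed thing).
The state is a dict: "t": time; "q": joint angles; "dq": joint speeds; "joint_torque": joint torques, N m; "tool_pos": TCP position; "orientation": TCP orientation; "force": force on the tool from outside, world axes, zero at the start; "wrist_torque": the same for the moment, N m; "opening": finger opening in m.
Only numpy, scipy, OpenCV 4.12 (cv2) and the standard library are available. Lean on these libraries where they do the work, as an engineer would, in place of code of your own. Each camera call takes 0.05 s, during which the arm holds its last target. There are 200 camera calls.

## Working session

There is one attempt and no reset: what is moved stays moved. The work goes in short steps, Python scripts to look and compute and a tool call to move; the robot and the scene stay as the last step left them, time stands still between calls to the robot, and variables do not carry over. Pictures are saved under pics/ and viewed, about 8 in all and at most 12, crops included, and the job is handed in when it is done.

Besides the shell and the picture viewer there is one more tool, called in YAML: its name, and indented under it one key for each argument. apply_moves: Moves the arm, as the interface text tells. Its arguments: {"type":"object","properties":{"commands":{"type":"array"},"squeeze":{"type":"number"}},"required":["commands"]}

```bash
mkdir -p pics; cat > h.py <<'E'
from plant import *
import numpy as np, cv2
def w(p,cam,m=None):
    m=m or camera_model(cam); return np.array(m["R"]).T@(np.array(p)-np.array(m["t"]))
def px(X,m):
    c=np.array(m["R"])@np.array(X)+np.array(m["t"]); u=np.array(m["intrinsics"])@c; return u[:2]/u[2]
def cloud(d,m):
    K=np.array(m["intrinsics"]);v,u=np.mgrid[:d.shape[0],:d.shape[1]]
    c=np.stack([(u-K[0,2])/K[0,0]*d,(v-K[1,2])/K[1,1]*d,d],-1)
    return (c-np.array(m["t"]))@np.array(m["R"])
E
python3 - <<'E'
from h import *
ims=[]
for c in ["scene","side"]:
    im,d=read_camera(c); ims.append(im); m=camera_model(c)
    np.savez(f"/tmp/{c}.npz",im=im,d=d)
    for q in ["carousel","hub_top","spindle_tip","drive_pin","sampler"]:
        for r in spot_point(q,c)[:4]:
            X=w(r["point"],c,m); print(c,q,round(r["conf"],2),X.round(3),px(X,m).round())
cv2.imwrite("pics/a.png",cv2.resize(np.vstack(ims),(450*512//384,450*2))[:, :] if 0 else ims[0]); cv2.imwrite("pics/b.png",ims[1])
print(read_state()["t"])
E
```

```text
scene carousel 0.96 [ 0.321  0.222 -0.   ] [345. 227.]
scene carousel 0.95 [0.528 0.261 0.004] [312. 272.]
scene carousel 0.71 [0.168 0.329 0.003] [402. 219.]
scene carousel 0.27 [0.392 0.01  0.005] [278. 203.]
scene hub_top 0.95 [0.531 0.262 0.098] [315. 251.]
scene hub_top 0.63 [0.324 0.227 0.095] [350. 206.]
scene hub_top 0.58 [0.167 0.33  0.096] [409. 197.]
scene hub_top 0.49 [ 0.592 -0.232  0.074] [180. 180.]
scene spindle_tip 0.72 [ 0.595 -0.231  0.144] [177. 163.]
scene spindle_tip 0.53 [ 0.768 -0.16   0.005] [150. 236.]
scene drive_pin 0.82 [ 0.606 -0.286  0.073] [166. 174.]
scene sampler 0.65 [ 0.594 -0.229  0.   ] [182. 198.]
scene sampler 0.2 [0.393 0.01  0.003] [278. 203.]
side carousel 0.73 [0.326 0.22  0.001] [261. 296.]
side carousel 0.6 [ 0.534  0.262 -0.   ] [175. 271.]
side carousel 0.6 [ 0.169  0.322 -0.001] [306. 368.]
side hub_top 0.77 [0.534 0.261 0.094] [170. 237.]
side hub_top 0.7 [0.165 0.329 0.097] [310. 332.]
side hub_top 0.6 [0.326 0.223 0.097] [260. 260.]
side spindle_tip 0.93 [ 0.593 -0.236  0.143] [269. 138.]
side drive_pin 0.85 [ 0.612 -0.294  0.073] [273. 151.]
side sampler 0.86 [ 0.593 -0.237 -0.   ] [269. 179.]
0.6
```

View pics/a.png

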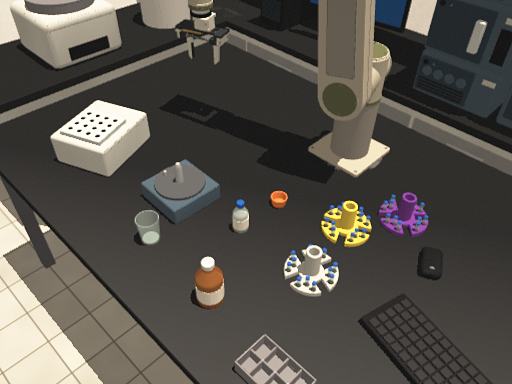

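View pics/b.png

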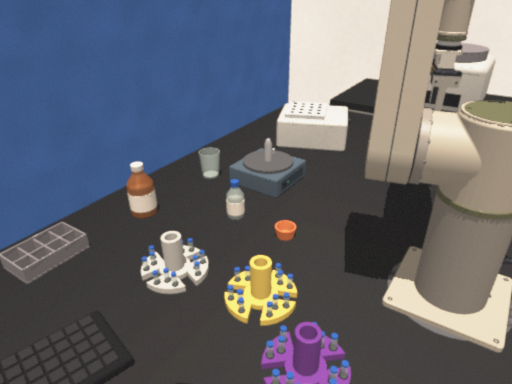

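```bash
python3 - <<'E'
from h import *
s=read_state(); print(s["tool_pos"],s["orientation"],s["force"])
from scipy.spatial.transform import Rotation as R
print(R.from_rotvec(s["orientation"]).as_matrix().round(2))
for q in ["clear_bottle","orange_cap","beaker","amber_bottle"]:
    r=spot_point(q,"scene")
    if r: print(q,round(r[0]["conf"],2),w(r[0]["point"],"scene").round(3))
im=np.load("/tmp/scene.npz")["im"];cv2.imwrite("pics/c.png",cv2.resize(im[190:310,260:440],None,fx=4,fy=4,interpolation=2))
m=camera_model("wrist");print("wristcam",(-np.array(m["R"]).T@m["t"]).round(3),np.array(m["R"]).round(2),m["intrinsics"])
c0=np.array([0.532,0.262])
H=np.zeros(30);N=np.zeros(30)
for c in ["scene","side"]:
    z=np.load(f"/tmp/{c}.npz");P=cloud(z["d"],camera_model(c)).reshape(-1,3)[z["d"].ravel()>0]
    hub=P[(np.hypot(*(P[:,:2]-c0).T)<.03)&(P[:,2]>.085)]
    print(c,"hub",hub.mean(0).round(4),len(hub))
    r=np.hypot(*(P[:,:2]-c0).T);Q=P[(r>.045)&(r<.072)]
    a=np.degrees(np.arctan2(*(Q[:,:2]-c0).T[::-1]))%90
    i=(a/3).astype(int); H+=np.bincount(i[Q[:,2]<.007],minlength=30);N+=np.bincount(i,minlength=30)
print((H/N).round(2)); f=H/N; th=np.radians((np.arange(30)*3+1.5)*4); print("slot yaw mod90",np.degrees(np.arctan2((f*np.sin(th)).sum(),(f*np.cos(th)).sum()))/4)
E
```

```text
[ 0.19376205 -0.56787991  0.21866417] [3.09918539e+00 5.14121911e-01 2.96566416e-05] [ 0.04156716 -0.54490666  0.76154452]
[[ 0.95  0.32  0.  ]
 [ 0.32 -0.95 -0.  ]
 [ 0.    0.   -1.  ]]
clear_bottle 0.79 [ 0.549 -0.002  0.005]
beaker 0.57 [ 0.766 -0.158  0.006]
wristcam [ 0.262 -0.543  0.385] [[ 0.32 -0.95  0.  ]
 [-0.91 -0.31  0.26]
 [-0.25 -0.09 -0.96]] [[265.01750198   0.         255.81989369]
 [  0.         265.01750198 195.1852331 ]
 [  0.           0.           1.        ]]
scene hub [0.5351 0.2618 0.0942] 172
side hub [0.5312 0.2613 0.093 ] 242
[0.06 0.02 0.02 0.02 0.06 0.09 0.05 0.03 0.03 0.05 0.06 0.05 0.08 0.04
 0.02 0.04 0.11 0.22 0.33 0.45 0.8  1.   1.   0.98 1.   0.97 0.66 0.39
 0.28 0.15]
slot yaw mod90 -20.176983635924902
```

View pics/c.png

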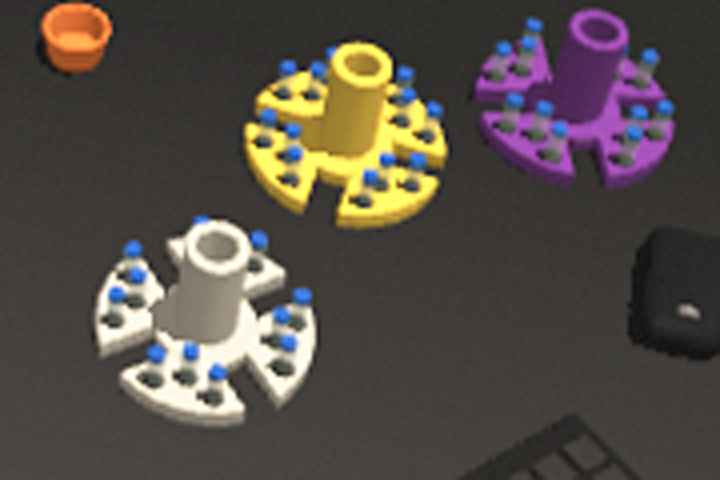

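White at scene px (312,272), yellow (347,225) and purple (403,215) are the candidates. The white one fits, and the crop confirms it. Its slots are at about −20° and the pin at about −75°. I'll take a look over the sampler on the way to it.

apply_moves:
  commands: [4.5,4,1.5,0,0,0,9.3,4.5,4,1.5,0,0,0,9.3,4.5,4,1.5,0,0,0,9.3,4.5,4,1.5,0,0,0,9.3,4.5,4,1.5,0,0,0,9.3,4.5,4,1.5,0,0,0,9.3,4.5,4.5,0,0,0,0,9.3,4,4.5,0,0,0,0,9.3]

```text
t: 1.8
tool_pos: [0.5493, -0.2346, 0.3109]
orientation: [3.1, 0.5, 0.004]
force: [0.4, -1.5, 1.1]
opening: 0.0932
```

apply_moves:
  commands: [0,0,0,0,0,0,9.3,0,0,0,0,0,0,9.3]

```text
t: 2.05
tool_pos: [0.5517, -0.2306, 0.3107]
orientation: [3.099, 0.51, 0.005]
force: [-0.6, -0.3, -0.4]
opening: 0.093
```

```bash
python3 - <<'E'
from h import *
s=read_state(); print(s["t"],s["tool_pos"],s["dq"].round(3) if hasattr(s["dq"],"round") else s["dq"])
m=camera_model("wrist"); im,d=read_camera("wrist"); np.savez("/tmp/w1.npz",im=im,d=d,m=m)
for q in ["spindle_tip","drive_pin","spindle_foot","sampler"]:
    for r in spot_point(q,"wrist")[:2]: X=w(r["point"],"wrist",m);print(q,round(r["conf"],2),X.round(4),px(X,m).round())
P=cloud(d,m)[d>0]; c0=np.array([.594,-.233])
r=np.hypot(*(P[:,:2]-c0).T)
T=P[(r<.02)&(P[:,2]>.13)];print("tip",T.mean(0).round(4),len(T),T[:,2].max())
T=P[(r<.075)&(r>.03)&(P[:,2]>.077)&(P[:,2]<.1)];print("pin",T.mean(0).round(4),np.median(T,0).round(4),len(T))
cv2.imwrite("pics/d.png",im)
for q in ["clear_bottle","orange_cap","beaker","amber_bottle"]:
  for c in ["scene"]:
    pass
E
```

```text
2.05 [ 0.55171621 -0.23062036  0.310677  ] [ 0.026  0.005 -0.003  0.009 -0.     0.008]
spindle_tip 0.7 [ 0.5927 -0.2302  0.1418] [266. 151.]
drive_pin 0.69 [ 0.6078 -0.289   0.07  ] [304. 149.]
spindle_foot 0.59 [ 0.5947 -0.2321  0.0759] [266. 145.]
spindle_foot 0.35 [ 5.501e-01  4.000e-04 -4.400e-03] [131. 123.]
sampler 0.86 [ 0.5923 -0.2336  0.004 ] [265. 144.]
tip [ 0.5804 -0.2376  0.4163] 8235 0.43750699450415365
pin [ 0.6067 -0.2863  0.0852] [ 0.6065 -0.2862  0.0855] 41
```

View pics/d.png

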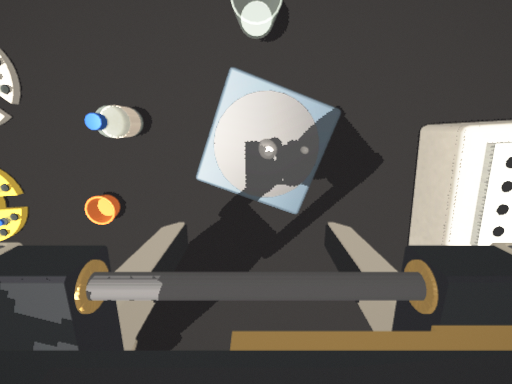

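apply_moves:
  commands: [-0.6,6,-0.5,0,0,0,9.3,-0.6,6.1,-0.5,0,0,0,9.3,-0.6,6.1,-0.5,0,0,0,9.3,-0.6,6.1,-0.5,0,0,0,9.3,-0.6,6.1,-0.5,0,0,0,9.3,-0.6,6.1,-0.5,0,0,0,9.3,-0.6,6.1,-0.5,0,0,0,9.3,-0.6,6.1,-0.5,0,0,0,9.3]

```text
t: 3.3
tool_pos: [0.4995, 0.2565, 0.2709]
orientation: [3.104, 0.47, 0.013]
force: [0.7, 0.2, -0.1]
opening: 0.093
```

apply_moves:
  commands: [0,0,0,0,0,0,9.3,0,0,0,0,0,0,9.3]

```text
t: 3.55
tool_pos: [0.4985, 0.2587, 0.2703]
orientation: [3.103, 0.476, 0.011]
force: [-1.0, 0.4, -0.6]
opening: 0.0931
```

```bash
cat > car.py <<'E'
from h import *
def fitcirc(p):
    A=np.c_[2*p,np.ones(len(p))];x=np.linalg.lstsq(A,(p**2).sum(1),rcond=None)[0];return x[:2],np.sqrt(x[2]+x[:2]@x[:2])
def yaw(P,c0,zb,hi=.007):
    r=np.hypot(*(P[:,:2]-c0).T);Q=P[(r>.045)&(r<.072)&(P[:,2]<zb+.06)]
    a=np.degrees(np.arctan2(*(Q[:,:2]-c0).T[::-1]))%90
    i=(a/3).astype(int);f=np.bincount(i[Q[:,2]<zb+hi],minlength=30)/np.maximum(1,np.bincount(i,minlength=30))
    th=np.radians((np.arange(30)*3+1.5)*4);return f.round(2),np.degrees(np.arctan2((f*np.sin(th)).sum(),(f*np.cos(th)).sum()))/4
E
python3 - <<'E'
from car import *
s=read_state(); print(s["t"],s["tool_pos"],s["orientation"])
m=camera_model("wrist"); im,d=read_camera("wrist"); np.savez("/tmp/w2.npz",im=im,d=d,m=m)
c0=None
for q in ["hub_top","carousel"]:
    for r in spot_point(q,"wrist")[:3]: X=w(r["point"],"wrist",m);print(q,round(r["conf"],2),X.round(4),px(X,m).round())
P=cloud(d,m)[d>0]; c0=np.array([.5325,.2615])
r=np.hypot(*(P[:,:2]-c0).T)
T=P[(r<.03)&(P[:,2]>.085)&(P[:,2]<.11)];c,_=fitcirc(T[:,:2]);print("hub",T.mean(0).round(4),c.round(4),_,len(T))
print(yaw(P,c,0))
z=np.load("/tmp/w1.npz",allow_pickle=True);d1=z["d"];P=cloud(d1,z["m"].item())[d1>0]
r=np.hypot(*(P[:,:2]-[.593,-.232]).T);T=P[(r<.02)&(P[:,2]>.1)&(P[:,2]<.15)];t=T[T[:,2]>.135];print("tip",t.mean(0).round(4),len(t),T[:,2].max())
cv2.imwrite("pics/e.png",im)
E
```

```text
3.55 [0.49849533 0.25873391 0.27025646] [3.10286703 0.47578682 0.01120266]
hub_top 0.82 [0.1646 0.3302 0.1017] [149. 366.]
carousel 0.95 [0.3231 0.2233 0.0018] [245. 265.]
carousel 0.64 [ 0.1656  0.3308 -0.0017] [170. 319.]
carousel 0.6 [ 0.531   0.2585 -0.0043] [262. 150.]
hub [0.5335 0.2607 0.0952] [0.5335 0.2607] 0.01799774605138054 567
(array([0.  , 0.  , 0.  , 0.  , 0.  , 0.  , 0.  , 0.  , 0.  , 0.  , 0.  ,
       0.  , 0.  , 0.  , 0.  , 0.  , 0.  , 0.01, 0.19, 0.63, 1.  , 1.  ,
       1.  , 1.  , 1.  , 1.  , 0.98, 0.48, 0.16, 0.  ]), np.float64(-19.81846678270226))
tip [ 0.5932 -0.2316  0.1394] 126 0.14226237823888413
```

View pics/e.png

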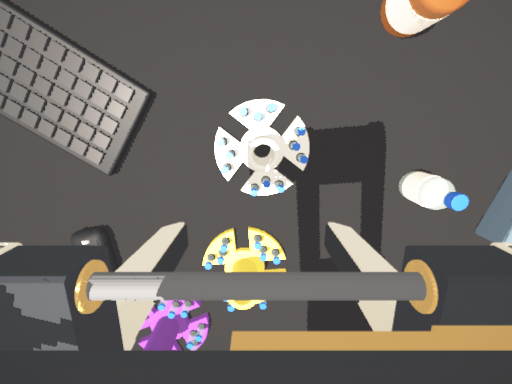

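Hub at wrist px (262,150), clear of the yellow one. I'll approach from above.

apply_moves:
  commands: [2.5,0.2,-2,0,0,0,9.3,1,0,-3,0,0,0,9.3,0,0,-4,0,0,0,9.3,0,0,-3,0,0,0,9.3,0,0,0,0,0,0,9.3]

```text
t: 4.32
tool_pos: [0.5385, 0.2521, 0.1503]
orientation: [3.107, 0.454, 0.02]
force: [-0.1, 0.2, 0.4]
opening: 0.0932
```

```bash
python3 - <<'E'
from h import *
from scipy.spatial.transform import Rotation as R
s=read_state();M=R.from_rotvec(s["orientation"]).as_matrix();print(s["tool_pos"],M[:,2],np.cross(M[:,2],[0,0,-1]),np.degrees(np.arctan2(M[1,0],M[0,0])))
E
```

```text
[0.53850758 0.25208044 0.15029202] [ 1.27464951e-02 -3.89900443e-05 -9.99918759e-01] [3.89900443e-05 1.27464951e-02 0.00000000e+00] 16.645673352113455
```

apply_moves:
  commands: [-0.5,0.8,0,0,0.0127,0,9.3,0,0,-2.5,0,0,0,9.3,0,0,-2.5,0,0,0,9.3,0,0,0,0,0,0,9.3]

```text
t: 4.82
tool_pos: [0.5376, 0.2615, 0.1081]
orientation: [-3.106, -0.45, -0.014]
force: [0.8, 0.3, 0.1]
opening: 0.0931
```

```bash
cat > st.py <<'E'
from h import *
from scipy.spatial.transform import Rotation as R
s=read_state();M=R.from_rotvec(s["orientation"]).as_matrix();print(s["t"],s["tool_pos"].round(4),"tiltfix",np.cross(M[:,2],[0,0,-1]).round(4),"yaw",np.degrees(np.arctan2(M[1,0],M[0,0])).round(2),"F",np.round(s["force"],1),s["opening"])
E
python3 st.py
```

```text
4.825 [0.5376 0.2615 0.1081] tiltfix [-0.0045  0.0085  0.    ] yaw 16.47 F [0.8 0.3 0.1] 0.093096721942557
```

apply_moves:
  commands: [-0.4,-0.1,0,-0.0045,0.0085,0,9.3,0,0,-2.3,0,0,0,9.3,0,0,-2.0,0,0,0,9.3,-0.2,0,0,0,0.004,0,9.3,0,0,0,0,0,0,9.3]

```text
t: 5.45
tool_pos: [0.5355, 0.2627, 0.0728]
orientation: [-3.106, -0.45, -0.008]
force: [-0.3, -0.2, 0.6]
opening: 0.0929
```

```bash
python3 st.py
```

```text
5.45 [0.5355 0.2627 0.0728] tiltfix [-0.0036  0.0045  0.    ] yaw 16.47 F [-0.3 -0.2  0.6] 0.0928946484896601
```

apply_moves:
  commands: [-0.2,-0.2,-1.1,-0.0036,0.0045,0,9.3,0,0,0,0,0,0,6,0,0,0,0,0,0,4,0,0,0,0,0,0,3.5,0,0,0,0,0,0,3.5,0,0,0,0,0,0,3.5,0,0,0,0,0,0,3.5]
  squeeze: 35

```text
t: 6.32
tool_pos: [0.5345, 0.2607, 0.0629]
orientation: [-3.109, -0.45, -0.003]
force: [0.5, -0.3, 0.2]
opening: 0.0441
```

```bash
python3 st.py
```

```text
6.325 [0.5345 0.2607 0.0629] tiltfix [-0.0004  0.002   0.    ] yaw 16.47 F [ 0.5 -0.3  0.2] 0.04412992238650867
```

apply_moves:
  commands: [0,0,1,0,0,0,3.5,0,0,2,0,0,0,3.5,0,0,3,0,0,0,3.5,0,0,4,0,0,0,3.5,0,0,4,0,0,0,3.5,0,0,4,0,0,0,3.5,0,0,2,0,0,0,3.5,0,0,0,0,0,0,3.5]

```text
t: 7.32
tool_pos: [0.5316, 0.2603, 0.2767]
orientation: [-3.108, -0.45, -0.006]
force: [1.0, 1.1, -3.7]
opening: 0.0439
```

```bash
python3 st.py
```

```text
7.325 [0.5316 0.2603 0.2767] tiltfix [-0.0018  0.0033  0.    ] yaw 16.49 F [ 1.   1.1 -3.7] 0.04385353509651762
```

apply_moves:
  commands: [0.3,-2.5,0,0,0,0.04,3.5,0.5,-4,0,0,0,0.06,3.5,0.5,-4.5,0,0,0,0.06,3.5,0.5,-4.5,0,0,0,0.06,3.5,0.5,-4.5,0,0,0,0.06,3.5,0.5,-4.5,0,0,0,0.06,3.5,0.5,-4.5,0,0,0,0.06,3.5,0.5,-4.5,0,0,0,0.06,3.5]

```text
t: 8.32
tool_pos: [0.5643, -0.0809, 0.2693]
orientation: [-2.907, -1.177, 0.011]
force: [0.9, 0.1, -3.7]
opening: 0.0438
```

apply_moves:
  commands: [0.5,-4.5,0,0,0,0.04,3.5,0.5,-4,0,0,0,0.03,3.5,0.4,-2.5,0,0,0,0,3.5,0,0,0,0,0,0,3.5,0,0,0,0,0,0,3.5]

```text
t: 8.95
tool_pos: [0.5748, -0.1965, 0.2631]
orientation: [-2.858, -1.274, 0.021]
force: [0.4, -0.0, -3.7]
opening: 0.0437
```

```bash
python3 st.py
```

```text
8.95 [ 0.5748 -0.1965  0.2631] tiltfix [-0.0056 -0.0175 -0.    ] yaw 48.04 F [ 0.4 -0.  -3.7] 0.04370959602436697
```

apply_moves:
  commands: [1.4,-2.4,0,-0.0056,-0.0175,0.02,3.5,0.4,-1.0,0,0,0,0.02,3.5,0,0,0,0,0,0,3.5,0,0,0,0,0,0,3.5]

```text
t: 9.45
tool_pos: [0.5927, -0.2264, 0.2623]
orientation: [-2.837, -1.342, 0.002]
force: [-0.1, 0.1, -4.2]
opening: 0.0439
```

```bash
python3 st.py; python3 - <<'E'
from car import *
ims=[]
for c in ["scene","side"]:
    im,d=read_camera(c); m=camera_model(c); P=cloud(d,m)[d>0]; ims.append(im)
    for q in ["hub_top","spindle_tip","drive_pin"]:
        for r in spot_point(q,c)[:4]:
            X=w(r["point"],c,m)
            if X[1]<0: print(c,q,round(r["conf"],2),X.round(4))
    u=px([.593,-.232,.18],m).astype(int);x,y=np.clip(u-[75,75],0,[362,234]);cv2.imwrite("/tmp/x.png",im)
    ims[-1]=cv2.resize(im[y:y+150,x:x+150],(400,400),interpolation=2)
cv2.imwrite("pics/f.png",np.hstack(ims))
E
```

```text
9.45 [ 0.5927 -0.2264  0.2623] tiltfix [-0.0024 -0.0022 -0.    ] yaw 50.63 F [-0.1  0.1 -4.2] 0.04389607796887772
scene spindle_tip 0.75 [ 0.5934 -0.2329  0.1437]
scene spindle_tip 0.21 [ 0.5935 -0.2237  0.2942]
scene drive_pin 0.86 [ 0.6075 -0.2891  0.0739]
scene drive_pin 0.73 [ 0.5936 -0.2237  0.2941]
side hub_top 0.81 [ 0.5966 -0.2254  0.294 ]
side spindle_tip 0.75 [ 0.5997 -0.2368  0.1414]
side drive_pin 0.83 [ 0.6116 -0.2923  0.0733]
```

View pics/f.png

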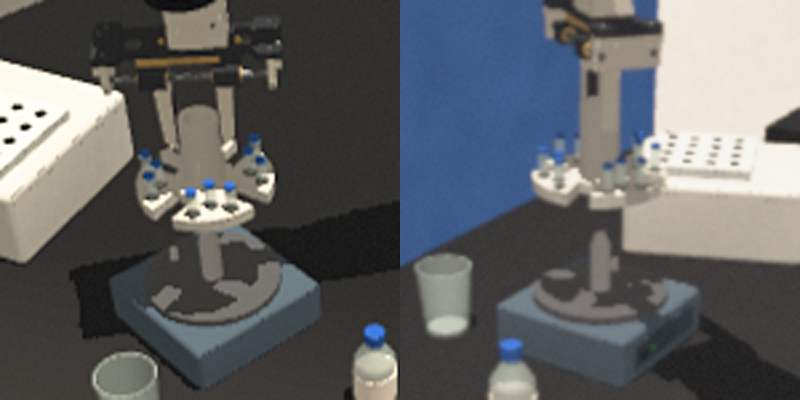

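apply_moves:
  commands: [0,-0.5,-1.5,-0.0024,-0.0022,0,3.5,0,0,-1.5,0,0,0,3.5,0,0,0,0,0,0,3.5,0,0,0,0,0,0,3.5]

```text
t: 10.35
tool_pos: [0.592, -0.2325, 0.2289]
orientation: [-2.84, -1.342, 0.002]
force: [-0.0, -0.8, -3.7]
opening: 0.0435
```

```bash
cat > rel.py <<'E'
from car import *
from scipy.optimize import least_squares
s=read_state(); zb=s["tool_pos"][2]-.0629; c0=s["tool_pos"][:2]
print(s["t"],s["tool_pos"].round(4),"zb",zb.round(4))
def fit(Q,c,r0):
    f=least_squares(lambda p:np.hypot(*(Q[:,:2]-p).T)-r0,c,loss="soft_l1",f_scale=.001);return f.x.round(4),len(Q)
for cam in ["scene","side"]:
    im,d=read_camera(cam);m=camera_model(cam);P=cloud(d,m);g=(d>0)
    r=np.hypot(P[...,0]-c0[0],P[...,1]-c0[1])
    h=g&(r<.028)&(P[...,2]>zb+.02)&(P[...,2]<zb+.06)
    sp=g&(r<.02)&(P[...,2]>.08)&(P[...,2]<.122)
    a,b=fit(P[h],c0,.022),fit(P[sp],c0,.012)
    print(cam,"hub",a,"spindle",b,"diff mm",(1000*(a[0]-b[0])).round(1))
    k=g&(r<.075)&(r>.04)&(P[...,2]>zb-.002)&(P[...,2]<zb+.06)
    Q=P[k];an=np.degrees(np.arctan2(Q[:,1]-a[0][1],Q[:,0]-a[0][0]))%90
    print("occupied per 3deg",np.bincount((an/3).astype(int),minlength=30))
    pk=g&(P[...,2]>.076)&(P[...,2]<.092)&(r>.04)&(r<.072);q=P[pk].mean(0)
    if pk.sum(): print("pin",q.round(4),pk.sum(),"dir",np.degrees(np.arctan2(*(q[:2]-b[0])[::-1])).round(1))
    # plate underside/top z
    k=g&(r<.07)&(r>.03)&(P[...,2]>zb+.009)&(P[...,2]<zb+.019);Q=P[k];A=np.c_[Q[:,:2]-c0,np.ones(len(Q))]
    print("plate plane",np.linalg.lstsq(A,Q[:,2],rcond=None)[0].round(4),k.sum())
E
python3 st.py; python3 rel.py
```

```text
10.35 [ 0.592  -0.2325  0.2289] tiltfix [-0.0002 -0.0012 -0.    ] yaw 50.59 F [-0.  -0.8 -3.7] 0.04354544460826747
10.35 [ 0.592  -0.2325  0.2289] zb 0.166
scene hub (array([ 0.5895, -0.2321]), 154) spindle (array([ 0.5918, -0.2323]), 68) diff mm [-2.3  0.2]
occupied per 3deg [42 18  0  0  0  0  0  4 28 36 21 39 40 42 35 34 22 31 42 40 27 42 26 27
 36 44 35 34 41 28]
pin [ 0.6137 -0.2496  0.079 ] 42 dir -38.3
plate plane [0.0012 0.005  0.1814] 340
side hub (array([ 0.5915, -0.2342]), 164) spindle (array([ 0.5949, -0.2346]), 85) diff mm [-3.4  0.4]
occupied per 3deg [17 10  0  0  0  0  0  6 17 29 16 31 40 34 40 22 20 29 35 40 28 25 22 23
 42 39 52 47 30 22]
pin [ 0.6065 -0.2856  0.0825] 12 dir -77.2
plate plane [0.0004 0.0007 0.1814] 235
```

apply_moves:
  commands: [0.28,0,-0.8,0,0,0,3.5,0,0,-0.6,0,0,0,3.5,0,0,0,0,0,0,3.5,0,0,0,0,0,0,3.5]

```text
t: 10.95
tool_pos: [0.5956, -0.2325, 0.2148]
orientation: [2.84, 1.343, -0.0]
force: [1.6, 0.2, -3.2]
opening: 0.0437
```

```bash
python3 st.py; python3 rel.py
```

```text
10.95 [ 0.5956 -0.2325  0.2148] tiltfix [0.0004 0.0001 0.    ] yaw 50.6 F [ 1.6  0.2 -3.2] 0.043695985034954254
10.95 [ 0.5956 -0.2325  0.2148] zb 0.1519
scene hub (array([ 0.5933, -0.2323]), 155) spindle (array([ 0.5921, -0.2322]), 36) diff mm [ 1.2 -0.1]
occupied per 3deg [32 22  0  0  0  0  0  2 30 27 35 36 44 39 37 39 21 31 42 32 35 33 28 22
 39 36 40 43 38 38]
pin [ 0.6048 -0.2371  0.078 ] 28 dir -21.2
plate plane [0.0092 0.0063 0.1674] 342
side hub (array([ 0.5955, -0.2342]), 166) spindle (array([ 0.5941, -0.2346]), 87) diff mm [1.4 0.4]
occupied per 3deg [18 11  0  0  0  0  0  2 17 24 19 32 39 33 39 37 16 42 29 31 31 30 25 22
 42 43 51 52 24 17]
pin [ 0.607  -0.2865  0.0827] 11 dir -76.1
plate plane [ 1.000e-04 -3.600e-03  1.672e-01] 231
```

apply_moves:
  commands: [-0.1,0,-0.4,0,0,0,3.5,0,0,-0.5,0,0,0,3.5,0,0,-0.5,0,0,0,3.5,0,0,-0.5,0,0,0,3.5,0,0,0,0,0,0,3.5]

```text
t: 11.68
tool_pos: [0.5943, -0.2325, 0.1944]
orientation: [2.84, 1.342, -0.0]
force: [0.3, -0.2, -3.7]
opening: 0.0441
```

```bash
python3 st.py; python3 rel.py
```

```text
11.675 [ 0.5943 -0.2325  0.1944] tiltfix [ 0.0004 -0.0001  0.    ] yaw 50.6 F [ 0.3 -0.2 -3.7] 0.04408466173671147
11.675 [ 0.5943 -0.2325  0.1944] zb 0.1315
scene hub (array([ 0.5919, -0.2324]), 147) spindle (array([ 0.595 , -0.2306]), 1) diff mm [-3.1 -1.8]
occupied per 3deg [48 17  0  0  0  0  0  6 26 35 25 41 39 39 40 29 27 30 38 38 28 36 26 21
 36 43 41 41 36 31]
pin [ 0.608  -0.2257  0.0776] 43 dir 20.6
plate plane [0.0028 0.0104 0.1468] 333
side hub (array([ 0.5943, -0.2341]), 162) spindle (array([ 0.5946, -0.2342]), 53) diff mm [-0.3  0.1]
occupied per 3deg [25 11  0  0  0  0  0  5 20 19 19 30 40 42 37 29 15 37 31 34 27 31 26 19
 38 47 42 49 26 23]
pin [ 0.6076 -0.287   0.0776] 3 dir -76.2
plate plane [-0.0028  0.0015  0.1471] 235
```

Now aligned: no contact force and the tip is in the bore. I'll keep lowering, watching the force.

apply_moves:
  commands: [0,0,-0.5,0,0,0,3.5,0,0,-0.5,0,0,0,3.5,0,0,-0.5,0,0,0,3.5,0,0,0,0,0,0,3.5]

```text
t: 12.28
tool_pos: [0.5948, -0.2327, 0.1793]
orientation: [2.839, 1.342, 0.001]
force: [0.1, 0.2, -3.7]
opening: 0.0439
```

```bash
python3 st.py
```

```text
12.275 [ 0.5948 -0.2327  0.1793] tiltfix [0.001  0.0012 0.    ] yaw 50.6 F [ 0.1  0.2 -3.7] 0.04385299287081794
```

apply_moves:
  commands: [-0.05,0.02,-0.5,0.001,0.001,0,3.5,0,0,-0.5,0,0,0,3.5,-0.03,0,-0.5,0,0,0,3.5,0,0,-0.5,0,0,0,3.5,0,0,0,0,0,0,3.5]

```text
t: 12.9
tool_pos: [0.5938, -0.2324, 0.1577]
orientation: [-2.84, -1.343, 0.0]
force: [-1.0, 0.2, -3.5]
opening: 0.0437
```

```bash
python3 st.py; python3 rel.py | grep -v plane
```

```text
12.9 [ 0.5938 -0.2324  0.1577] tiltfix [-0.0001 -0.0001 -0.    ] yaw 50.6 F [-1.   0.2 -3.5] 0.043659627660197424
12.9 [ 0.5938 -0.2324  0.1577] zb 0.0948
scene hub (array([ 0.5912, -0.2325]), 148) spindle (array([ 0.6012, -0.231 ]), 12) diff mm [-10.   -1.5]
occupied per 3deg [39 18  0  0  0  0  0  7 25 30 24 34 40 33 38 36 26 31 26 35 26 37 25 29
 36 32 37 36 36 33]
pin [ 0.6214 -0.1975  0.0767] 14 dir 59.0
side hub (array([ 0.5943, -0.2345]), 143) spindle (array([ 0.5963, -0.2049]), 13) diff mm [ -2.  -29.6]
occupied per 3deg [26 11  1  0  0  0  0  4 19 16 19 38 36 31 28 31 24 36 38 30 32 28 23 23
 43 38 47 44 31 17]rel.py:17: RuntimeWarning: Mean of empty slice.
  pk=g&(P[...,2]>.076)&(P[...,2]<.092)&(r>.04)&(r<.072);q=P[pk].mean(0)
  ret = um.true_divide(
```

Free of contact, with the slot at about 13.5° against the pin at 14° (mod 90). I'll lower past the pin top.

apply_moves:
  commands: [0.03,0,-0.4,0,0,0,3.5,0,0,-0.4,0,0,0,3.5,0,0,-0.4,0,0,0,3.5,0,0,-0.4,0,0,0,3.5,0,0,0,0,0,0,3.5]

```text
t: 13.62
tool_pos: [0.5946, -0.2327, 0.1416]
orientation: [2.839, 1.342, 0.001]
force: [0.1, -0.7, -3.6]
opening: 0.0442
```

```bash
python3 st.py
```

```text
13.625 [ 0.5946 -0.2327  0.1416] tiltfix [0.0005 0.0013 0.    ] yaw 50.6 F [ 0.1 -0.7 -3.6] 0.04422150621279067
```

apply_moves:
  commands: [-0.03,0,-0.3,0,0.001,0,3.5,0,0,-0.3,0,0,0,3.5,0,0,-0.1,0,0,0,3.5,0,0,0,0,0,0,3.5]

```text
t: 14.12
tool_pos: [0.5945, -0.2327, 0.1343]
orientation: [2.839, 1.342, 0.0]
force: [0.2, 0.3, -3.8]
opening: 0.0438
```

```bash
python3 st.py
```

```text
14.125 [ 0.5945 -0.2327  0.1343] tiltfix [0.0007 0.0006 0.    ] yaw 50.6 F [ 0.2  0.3 -3.8] 0.04384997978130903
```

apply_moves:
  commands: [0,0,-0.1,0,0,0,3.5,0,0,-0.1,0,0,0,3.5,0,0,0,0,0,0,3.5]

```text
t: 14.5
tool_pos: [0.5946, -0.2329, 0.133]
orientation: [2.839, 1.342, 0.001]
force: [-0.8, -0.2, -3.3]
opening: 0.0437
```

```bash
python3 st.py
```

```text
14.5 [ 0.5946 -0.2329  0.133 ] tiltfix [0.001  0.0012 0.    ] yaw 50.6 F [-0.8 -0.2 -3.3] 0.0437458216244403
```

apply_moves:
  commands: [0,0,-0.1,0.001,0.001,0,3.5,0,0,-0.1,0,0,0,3.5,0,0,0,0,0,0,3.5]

```text
t: 14.88
tool_pos: [0.5948, -0.233, 0.133]
orientation: [2.84, 1.342, 0.001]
force: [0.0, 0.4, -4.1]
opening: 0.0441
```

```bash
python3 st.py
```

```text
14.875 [ 0.5948 -0.233   0.133 ] tiltfix [0.0004 0.0009 0.    ] yaw 50.6 F [ 0.   0.4 -4.1] 0.044143227576524266
```

apply_moves:
  commands: [0,0,-0.2,0,0,0,3.5,0,0,-0.2,0,0,0,3.5]

```text
t: 15.12
tool_pos: [0.595, -0.2331, 0.1328]
orientation: [2.839, 1.342, 0.002]
force: [-10.0, 3.5, 14.3]
opening: 0.0439
```

```bash
python3 st.py; python3 rel.py 2>/dev/null| grep -E "hub|plane"
```

```text
15.125 [ 0.595  -0.2331  0.1328] tiltfix [0.001  0.0018 0.    ] yaw 50.61 F [-10.    3.5  14.3] 0.043863583004064996
scene hub (array([ 0.5922, -0.2327]), 140) spindle (array([ 0.6195, -0.222 ]), 48) diff mm [-27.3 -10.7]
plate plane [0.0061 0.0058 0.0853] 314
side hub (array([ 0.5952, -0.2349]), 158) spindle (array([ 0.5927, -0.2262]), 45) diff mm [ 2.5 -8.7]
plate plane [0.0024 0.     0.0854] 241
```

Seated: firm upward contact with the underside at about 0.070. I'll release.

apply_moves:
  commands: [0,0,0,0,0,0,3.5,0,0,0,0,0,0,5,0,0,0,0,0,0,7,0,0,0,0,0,0,9,0,0,0,0,0,0,9,0,0,0,0,0,0,9]
  squeeze: 10

```text
t: 15.98
tool_pos: [0.5961, -0.2336, 0.133]
orientation: [2.837, 1.341, 0.005]
force: [1.2, -0.3, -0.2]
opening: 0.0853
```

```bash
python3 st.py
```

```text
15.975 [ 0.5961 -0.2336  0.133 ] tiltfix [0.0021 0.0044 0.    ] yaw 50.61 F [ 1.2 -0.3 -0.2] 0.08531122119735914
```

apply_moves:
  commands: [0,0,1.5,0,0,0,9.3,0,0,3,0,0,0,9.3,0,0,4,0,0,0,9.3,0,0,4,0,0,0,9.3,0,0,4,0,0,0,9.3,-5,0,2,0,0,0,9.3,-5,0,0,0,0,0,9.3,0,0,0,0,0,0,9.3]

```text
t: 16.98
tool_pos: [0.4929, -0.233, 0.3304]
orientation: [2.833, 1.341, 0.007]
force: [0.6, -1.1, -0.1]
opening: 0.0931
```

```bash
python3 st.py; cat > fin.py <<'E'
from car import *
ims=[]
for cam in ["scene","side","wrist"]:
    m=camera_model(cam);im,d=read_camera(cam);P=cloud(d,m);g=d>0;c0=np.array([.594,-.2325]);ims.append(im)
    r=np.hypot(P[...,0]-c0[0],P[...,1]-c0[1])
    k=g&(r<.07)&(r>.03)&(P[...,2]>.078)&(P[...,2]<.092);Q=P[k];A=np.c_[Q[:,:2]-c0,np.ones(len(Q))]
    h=g&(r<.03)&(P[...,2]>.155)&(P[...,2]<.175)
    print(cam,"plate",np.linalg.lstsq(A,Q[:,2],rcond=None)[0].round(4),k.sum(),"hubrim",P[h].mean(0).round(4),h.sum(),fitcirc(P[h][:,:2])[0].round(4))
    t=g&(r<.09)&(r>.076)&(P[...,2]>.06)&(P[...,2]<.08);print("turntable edge z",np.median(P[t][:,2]).round(4),t.sum())
    for q in ["clear_bottle","orange_cap","beaker","amber_bottle"]:
        f=spot_point(q,cam)
        if f: print(q,round(f[0]["conf"],2),w(f[0]["point"],cam,m).round(3))
o=[]
for im,c in zip(ims[:2],["scene","side"]):
    u=px([.593,-.232,.12],camera_model(c)).astype(int);x,y=np.clip(u-[60,60],0,[392,264]);o.append(cv2.resize(im[y:y+120,x:x+120],(400,400),interpolation=2))
cv2.imwrite("pics/g.png",np.hstack(o))
E
python3 fin.py
```

```text
16.975 [ 0.4929 -0.233   0.3304] tiltfix [0.0044 0.0072 0.    ] yaw 50.65 F [ 0.6 -1.1 -0.1] 0.09306369117759511
scene plate [0.0092 0.0082 0.0857] 393 hubrim [ 0.5952 -0.2293  0.164 ] 125 [ 0.5943 -0.2308]
turntable edge z 0.0644 386
clear_bottle 0.65 [ 0.555 -0.001  0.003]
orange_cap 0.49 [0.392 0.012 0.005]
beaker 0.61 [ 0.551 -0.002  0.005]
amber_bottle 0.91 [0.78  0.125 0.001]
side plate [-0.0071  0.0038  0.0856] 277 hubrim [ 0.5919 -0.2297  0.1627] 107 [ 0.593  -0.2315]
turntable edge z 0.0636 329
clear_bottle 0.94 [ 0.551 -0.002  0.004]
orange_cap 0.83 [0.391 0.006 0.004]
beaker 0.79 [ 0.77  -0.157 -0.002]
amber_bottle 0.88 [0.778 0.126 0.006]
wrist plate [ 0.0003 -0.0021  0.0848] 3043 hubrim [ 0.5931 -0.2319  0.1647] 693 [ 0.5926 -0.2319]
turntable edge z 0.0613 1728
clear_bottle 0.96 [ 0.553  0.003 -0.003]
orange_cap 0.85 [ 0.393  0.003 -0.002]
beaker 0.98 [ 0.774 -0.155 -0.004]
```

View pics/g.png

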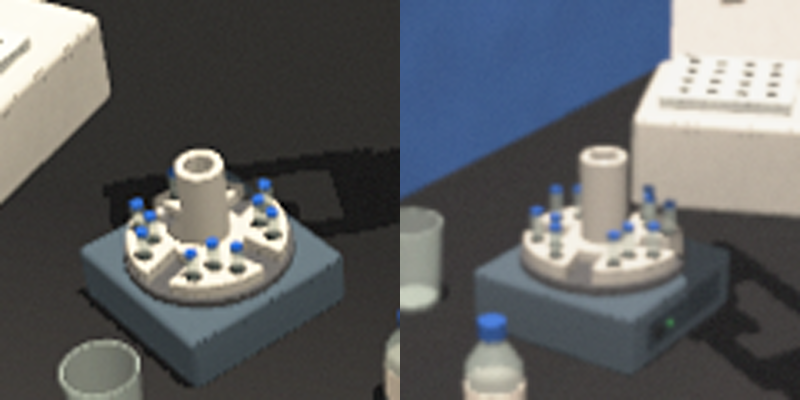

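Both panels show the carousel flat on the turntable (hub at about (200,190) left and (603,195) right). It is level and centred, hub rim at 0.1647, and the gripper is clear. I'm handing in.

```bash
python3 -c "
from h import *
print(close_job(), read_state()['t'])"
```

```text
the job is handed in; nothing more can be done
the job is handed in; nothing more can be done
```

I gripped the white carousel by its hub and carried it upright to the autosampler, turning it about 34° so that a slot faced the drive pin. I lowered it in small steps until it pressed on the turntable, let go, and moved the gripper clear. I handed in after about 17 s; the hand-in gives no verdict.

**Last checks:**
- **Height:** the hub rim is at 0.1647 m by the wrist camera (0.165 m expected), and the plate is level there to about 0.002 rad. The scene and side cameras read plate slopes of about 0.012 and 0.008 rad. The plate top reads 0.085–0.086 m against 0.084 m expected. At contact the gripper height put the underside at 0.070 m.
- **Centring:** the wrist camera puts the hub within about 1 mm of the spindle axis.
- **Drive pin:** the plate went down past the pin's top with no change in force until it seated, so the pin is in a slot. I had no direct view of the pin afterwards.
- **Other things on the bench:** the clear bottle, beaker and orange cap read within about 1.5 cm of their earlier places. I had no reading of the amber bottle at the start, but the arm's path did not come near it.

**Disagreements:**
- The networks once reported the beaker at the clear bottle's place in the scene camera. The side and wrist cameras placed it correctly.
- The last steps down showed no force change until about 18 N at seating.

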